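# Clip a shaft into the welding jig and hold its beam shutter open

## Task

Take the steel shaft off its cradle and push it down past the sprung roller jaws of the welding jig until it sits fully down in both fork clips, about centred between them, and let go of it. Then pull the spring-return shutter out by its upright handle until the middle of the handle is in line with the index pointer beside its rail, and finish while still holding it there: it springs shut if released. Leave the chuck, the chuck key and the two caps where they are.

Things in the scene. Friction and masses are not known exactly. Their poses are not given: they have to be found in the camera images.
- shaft_mid (a point): centre of the plain round steel shaft (14 mm diameter, 140 mm long, 0.16 kg, both ends alike); its y axis runs along it. It starts level, 40 mm above the table, loose in two V supports (10 mm thick, about 50 mm either side of its middle) of a fixed grey cradle (base 8 mm thick, 60 mm wide); free between the supports, it lifts straight out
- clip_seat (a point): where the shaft's centre comes to lie in the fixed jig: midway between two 10 mm thick aluminium V forks (centred 42 mm either side along y, hand room between), 55 mm above the table, 45 above the base plate. y: along the seated shaft, to the blue beam box; z up; -x: the way the shutter is pulled. At -x of each fork a fixed prong flares outward, its top 87 mm above the table; at +x is a jaw
- jaw_left (a joint): angle (rad) of the sprung jaw of the fork at +y of clip_seat: 0 shut (also over the seated shaft), up to 0.1 while the shaft passes, stop at 0.35. Its 10 mm roller, about 66 mm above the table, overhangs the fork's mouth by 4 mm. Pushing the shaft straight down drives both rollers aside (about 10 N in all), then they snap back over it
- jaw_right (a joint): the same for the jaw of the fork at -y of clip_seat
- handle (a point): middle of the shutter's black upright handle, 55 mm above the table: a block 16 mm along the pull, 30 across, from 28 to 76 mm above the table; axes as clip_seat. It runs level and straight along -x of clip_seat; shut, it is at x -95, y +115 mm of clip_seat. Free for 60 mm before and behind it (the thin dark shutter blade, to +x, moves with it)
- shutter (a joint): how far the shutter is pulled out (m): 0 shut, grows as the handle goes along -x of clip_seat, end stop at 0.105. A spring pulls it shut with 5 N at 0 and 10 N at 0.07
- index_mark (a point): top of the fixed brass index block (12 x 14 mm, top 24 mm above the table) beside the shutter's rail; a thin pointer and dark line on its middle point across the rail. Axes as clip_seat; 31 mm to +y of the handle's path, 45 to 75 mm along the pull from the shut handle. At the mark, handle and index have the same x in these axes
- chuck: small round three-jaw chuck standing on the table, 60 mm diameter, 52 mm high, 0.8 kg; origin at the centre of its underside. Leave alone
- chuck_key: T-shaped dark steel chuck key lying flat, 77 mm long, 82 mm across its bar, 12 mm thick; origin under its middle. Leave alone
- cap_a: black round plastic cap, 34 mm diameter, 14 mm high; origin at the centre of its underside. Leave alone
- cap_b: a second cap like cap_a. Leave alone

How it is judged:
On the way, in this order (a step that is already met when the one before it is completed fails the run):
1. the shaft is down in both forks with both jaws closed over it, and let go (x of shaft_mid in the frame of clip_seat between -0.004 and 0.004 m and y of shaft_mid in the frame of clip_seat between -0.015 and 0.015 m and z of shaft_mid in the frame of clip_seat between -0.004 and 0.004 m and angle between the y axis of shaft_mid and the y axis of clip_seat, either way round below 0.08 rad and value of joint each of jaw_left, jaw_right below 0.04 rad and contact force between the fingers and shaft below 0.2 N), for 0.3 s.
2. the shutter's handle is held at the index (x of handle in the frame of index_mark between -0.006 and 0.006 m and contact force between the fingers and shutter above 2 N), for 0.3 s.
At the end, for the whole second after the job is handed in: Shaft centre within 4 mm of the seat (15 mm along it), aligned within 0.08 rad, both jaws below 0.04 rad, fingers off it; handle middle within 6 mm of the index along the pull, under 20 mm/s, fingers bearing on the shutter with over 2 N (all of step 1 and all of step 2 and velocity of joint shutter between -0.02 and 0.02 m/s); the arm keeps its last pose, push and grip.
It fails at once if the chuck is moved more than 30 mm (distance of chuck from where it was at the start of the episode above 0.03 m).
It fails at once if the chuck key is moved more than 30 mm (distance of chuck_key from where it was at the start of the episode above 0.03 m).
It fails at once if the cap a is moved more than 30 mm (distance of cap_a from where it was at the start of the episode above 0.03 m).
It fails at once if the cap b is moved more than 30 mm (distance of cap_b from where it was at the start of the episode above 0.03 m).
It also fails if it takes over 48 s, if anything falls off the work surface, if the arm or the gripper's body presses on something with over 40 N, if the wrist force passes 120 N, or if a joint passes its speed limit or range.

## Robot

A 6-joint arm with a two-finger parallel gripper is mounted at the origin on the work surface. World frame = base frame: x ahead of the robot, y to its left, z up, the work surface at z = 0. Lengths are in m, angles in rad, forces in N, time in s.
With the tool pointing down it reaches from about 0.25 to 0.775 m from the base axis. Payload 4 kg.
Tool frame: the origin (TCP) lies midway between the tips of the shut fingers; the grasp point (between the pads) lies 19 mm behind it; z points along the fingers, y is the line along which they close (so a half turn about z gives the same grasp; the last joint's range is limited). The gripper opens to 85 mm and grips with 20 to 120 N. Pads are 22 mm wide; open, the fingers measure 114 mm over their backs; the gripper's body (76 mm by 85 mm) begins 54 mm behind the grasp point. The pads swing forward as they close: fully open they stand 13 mm farther back than shut.
Start: joints at [1.061, 0.087, 1.371, -0, 1.684, -0.103], TCP at [0.218, 0.505, 0.231] pointing down, gripper open.
Joint ranges: [-3.1, 3.1], [-0.76, 2.03], [0.27, 2.55], [-1.08, 4.22], [0.17, 2.65], [-2.57, 2.57]. Speed limits (rad/s): [2.79, 2.79, 3.14, 3.14, 3.14, 3.14].

## Interface

Orientations are given as a unit quaternion [w, x, y, z].
In Python, from bench import robot gives the robot as it stands. The module is installed in compiled form; this text tells all that it offers.
- The arm moves only by the tool step_arm, never from a script. Its argument "moves" is a list of rows, each an object with "travel": the shift along the tool's x, y, z scaled (see below), a list of three; "twist": the turn about the tool's z scaled (see below); "jaw": the opening, from 0 (shut) to 1 (fully open). In form: [{"travel": [tx, ty, tz], "twist": twist, "jaw": jaw}, ...]. A call has 1 to 12 rows; each row is the pose to reach, as a shift and turn from the pose commanded when the call began, along the tool's axes at that moment, turning the shorter way round; what a row does not reach only later rows make up. The controller multiplies each number of a shift by 15 cm and each number of a turn by 360 degrees. A row lasts 1/10 s, in which the tool goes at most 50 mm and 8.59 degrees, less where a joint would pass 70% of its speed; a pose out of reach is approached as far as the arm can. A call with a number of a shift or a turn outside -1 to 1 is refused whole. A call with a gripper value outside its range is refused whole. The fingers move at their own pace and stop on an object; "newtons" is the grip in N (left out, the last holds). Time passes only in rows, so rows that repeat a pose let the fingers close. It gives the time, the measured TCP pose, the force, the opening and the grip force at its end, in the units of the state.
- robot.observe(): the state, without advancing time (a new reading comes with each control period).
- robot.read_camera(name): name is "scene" or "top"; returns the picture (420x560x3 uint8, blue, green, red); there is no depth.
- robot.camera_model(name): a dict with "fx", "fy", "cx", "cy" (pixels), "eye" and "rotation" of the camera in the world. Camera axes: x right, y up, looking along -z (the intrinsics and any distortion apply to the point x, -y, -z); pixel columns grow to the right and rows downward; lengths in m; the calibration is good to about 2 mm. A picture is of the moment at which its call begins. camera_model takes no time and is no camera call.
- robot.finish_job(): hands the job in; it is judged then, once.
The state is a dict: "time_s": time; "joint_positions": joint angles; "joint_velocities": joint speeds; "joint_torque": joint torques, N m; "eef_pos": TCP position; "tool_rot": TCP orientation; "wrist_force": force on the tool from outside, world axes, zero at the start; "moment": the same for the moment, N m; "width": opening from 0.0 (shut) to 1.0 (fully open); "grip_force": force on a finger pad.
Only numpy, scipy, OpenCV 4.12 (cv2) and the standard library are available. Lean on these libraries where they do the work, as an engineer would, in place of code of your own. Each camera call takes 0.05 s, during which the arm holds its last target. There are 200 camera calls.

## Working session

There is one attempt and no reset: what is moved stays moved. The work goes in short steps, Python scripts to look and compute and a tool call to move; the robot and the scene stay as the last step left them, time stands still between calls to the robot, and variables do not carry over. Pictures are saved under pics/ and viewed, at most 11 in all, crops included, and the job is handed in when it is done.

Besides the shell and the picture viewer there is one more tool, called as a command line: name --argument value ..., lists and objects as JSON in quotes. step_arm: Moves the arm, as the interface text tells. Shifts and turns lie within -1 to 1; 1 stands for 15 cm of shift or 360 degrees of turn. Its arguments: {"type":"object","properties":{"moves":{"type":"array"},"newtons":{"type":"number"}},"required":["moves"]}

```bash
mkdir -p pics; python3 - <<'E'
from bench import robot
import cv2
for n in("scene","top"):
    im=robot.read_camera(n); cv2.imwrite(f"pics/{n}0.png",im)
    m=robot.camera_model(n); print(n,m)
print(robot.observe())
E
```

```text
scene {'fx': 505.0203826332816, 'fy': 505.0203826332816, 'cx': 290.2520401880427, 'cy': 205.88863733218264, 'eye': array([1.04247176, 0.15331053, 0.89471896]), 'rotation': array([0.57162826, 0.15085712, 0.21316585, 0.77784547])}
top {'fx': 525.9840903025167, 'fy': 525.9840903025167, 'cx': 278.1709596964871, 'cy': 204.92294836380324, 'eye': array([0.40887317, 0.00590908, 1.08206562]), 'rotation': array([-0.69768997, -0.06501542,  0.05942693,  0.71096423])}
{'time_s': 0.1, 'joint_positions': array([ 1.06087574e+00,  8.78690819e-02,  1.37213279e+00, -1.56164305e-05,
        1.68361048e+00, -1.03117305e-01]), 'joint_velocities': array([-0.00150317,  0.00092688, -0.0049723 ,  0.0019488 ,  0.00053453,
        0.00082805]), 'joint_torque': array([ 2.11043967e-03, -3.53015471e+01, -3.14218426e+01, -1.63554205e-04,
        7.99256901e-03, -1.33592030e-05]), 'eef_pos': array([0.21741256, 0.5047019 , 0.2302477 ]), 'tool_rot': array([-2.97316172e-04,  2.02002762e-01,  9.79384431e-01, -9.65122401e-04]), 'wrist_force': array([-0.11687875,  0.01634553,  0.18109714]), 'moment': array([ 0.04548508,  0.02885361, -0.01612894]), 'grip_force': 0.0, 'width': 1.0016611005382727}
```

View pics/scene0.png

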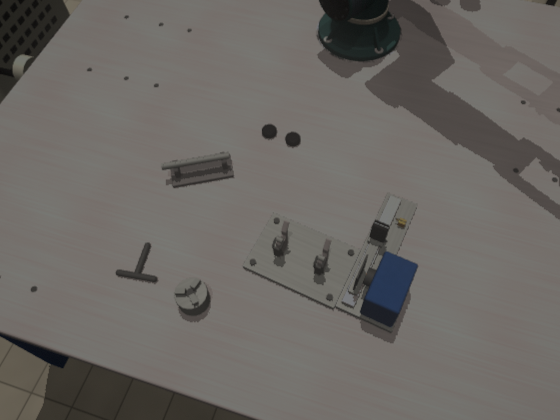

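View pics/top0.png

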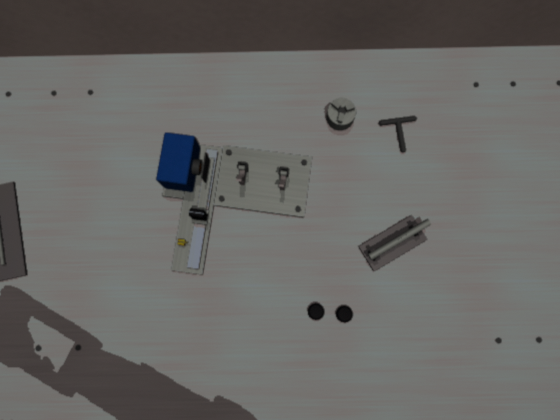

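The overview shows the jig with forks near (242,172) and (283,180) in the top view. The shaft is at about (400,240), the handle at (199,213) and the brass index at (181,242). Next I'll enlarge these areas.

```bash
python3 - <<'E'
import cv2,numpy as np
t=cv2.imread("pics/top0.png");s=cv2.imread("pics/scene0.png")
b=lambda i:cv2.convertScaleAbs(i,alpha=2.0)
def crop(i,x,y,w,h,k): return cv2.resize(b(i[y:y+h,x:x+w]),None,fx=k,fy=k,interpolation=cv2.INTER_CUBIC)
cv2.imwrite("pics/c1.png",crop(t,150,120,160,120,5))
a=np.hstack([crop(t,350,205,90,75,4),crop(s,155,140,90,75,4)])
c=crop(s,240,190,180,75,4)
cv2.imwrite("pics/c2.png",np.vstack([a,c]))
E
```

```text
(no output)
```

View pics/c1.png

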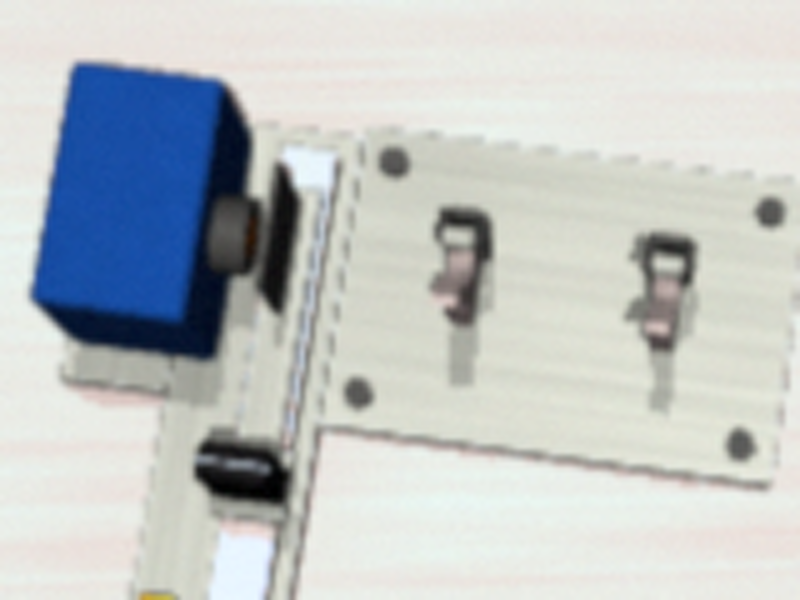

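View pics/c2.png

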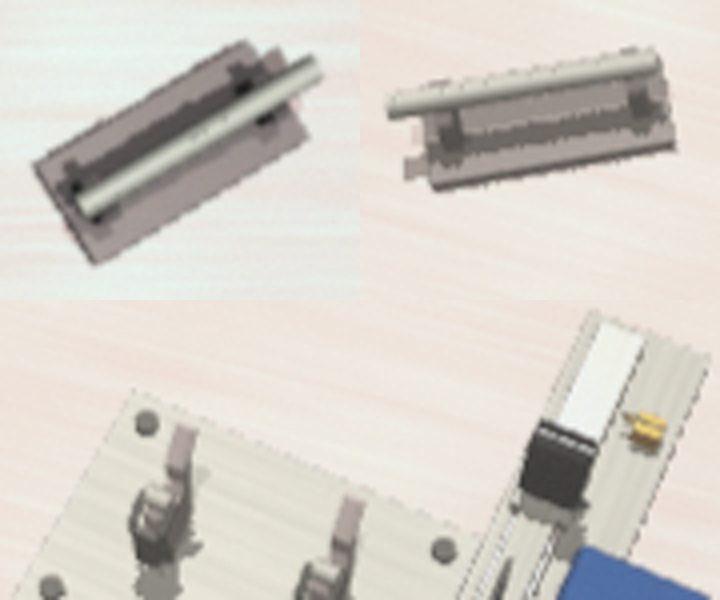

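The crops show the fork tops, handle top face (c1 about (240,465)), base bolts and brass index clearly. I'll measure them by casting rays.

```bash
cat > h.py <<'E'
import numpy as np,cv2
from scipy.spatial.transform import Rotation as R
from bench import robot
C={n:robot.camera_model(n) for n in("scene","top")}
def ray(n,p):
    c=C[n];w,x,y,z=c["rotation"];p=np.asarray(p,float)
    d=R.from_quat([x,y,z,w]).apply([(p[0]-c["cx"])/c["fx"],-(p[1]-c["cy"])/c["fy"],-1.])
    return c["eye"],d
def onz(n,p,z):
    e,d=ray(n,p);return e+d*(z-e[2])/d[2]
def tri(pt,ps):
    (e,d),(f,g)=ray("top",pt),ray("scene",ps)
    s=np.linalg.lstsq(np.c_[d,-g],f-e,rcond=None)[0]
    a,b=e+d*s[0],f+g*s[1];return (a+b)/2,np.linalg.norm(a-b)
def proj(n,P):
    c=C[n];w,x,y,z=c["rotation"];q=R.from_quat([x,y,z,w]).inv().apply(np.asarray(P)-c["eye"])
    return np.array([c["cx"]+c["fx"]*q[0]/-q[2],c["cy"]+c["fy"]*q[1]/q[2]])
E
python3 - <<'E'
from h import *
np.set_printoptions(precision=4,suppress=True)
c1=lambda x,y:(150+x/5-.4,120+y/5-.4)
B=[onz("top",c1(*p),.012) for p in[(394,162),(770,212),(358,393),(740,444)]]
for b in B:print(b)
print("ydir",[np.degrees(np.arctan2(*(a-b)[1::-1])) for a,b in((B[0],B[1]),(B[2],B[3]))], "xdir",[np.degrees(np.arctan2(*(a-b)[1::-1])) for a,b in((B[0],B[2]),(B[1],B[3]))],"ctr",np.mean(B,0))
s2=lambda x,y:(240+x/4-.4,190+(y-300)/4-.4)
print("bolts scene",onz("scene",s2(146,423),.012),onz("scene",s2(443,550),.012))
print("strips top z10",onz("top",c1(460,385),.01),onz("top",c1(660,410),.01),"z87",onz("top",c1(460,385),.087))
print("prong scene z87",onz("scene",s2(183,427),.087),onz("scene",s2(350,498),.087),"z10",onz("scene",s2(183,427),.01))
# shaft: bright low-saturation blob
for n,(x,y,w,h) in(("top",(350,205,90,75)),("scene",(155,140,90,75))):
    im=cv2.imread(f"pics/{n}0.png")[y:y+h,x:x+w].astype(int)
    k=np.argwhere
    print(n,[im[j,i].tolist() for j,i in(((40,50),(20,75),(30,60),(15,20)) if n=="top" else ((20,35),(22,10),(15,60),(5,5)))])
t=cv2.imread("pics/top0.png");s=cv2.imread("pics/scene0.png")
for n,im in(("top",t),("scene",s)):
    hsv=cv2.cvtColor(im,cv2.COLOR_BGR2HSV)
    m=cv2.inRange(hsv,(18,120,60),(35,255,255))
    k,l,st,ce=cv2.connectedComponentsWithStats(m)
    print(n,[(st[i].tolist(),ce[i].round(1).tolist()) for i in range(1,k) if st[i][4]>8])
E
```

```text
[0.7147 0.1154 0.012 ]
[ 0.6898 -0.0423  0.012 ]
[0.616  0.1305 0.012 ]
[ 0.5914 -0.0273  0.012 ]
ydir [np.float64(81.01077845932647), np.float64(81.15403601484896)] xdir [np.float64(-8.67977606383967), np.float64(-8.659266873716374)] ctr [0.653  0.0441 0.012 ]
bolts scene [ 0.5936 -0.0262  0.012 ] [0.6173 0.1317 0.012 ]
strips top z10 [0.6189 0.0883 0.01  ] [0.6067 0.0055 0.01  ] z87 [0.6038 0.0824 0.087 ]
prong scene z87 [0.6287 0.0057 0.087 ] [0.641  0.0878 0.087 ] z10 [ 0.5893 -0.0083  0.01  ]
top [[59, 61, 65], [95, 102, 101], [83, 87, 87], [118, 121, 117]]
scene [[100, 106, 108], [101, 106, 110], [97, 102, 104], [109, 113, 119]]
top [([178, 239, 8, 7, 43], [181.1, 241.6])]
scene []
```

```bash
python3 - <<'E'
from h import *
S=np.array([.653,.0441,.055]);a=np.radians(-8.75);Rz=R.from_euler('z',a)
W=lambda x,y,z:S+Rz.apply([x,y,0])+[0,0,z-.055]
pts=[W(-.095+i*.008,.115+j*.015,.076) for i in(-1,1) for j in(-1,1)]
pts2=[W(0,y,.055) for y in(-.07,-.042,.042,.07)]
out=[]
for n,(x,y,w,h) in(("top",(185,145,110,80)),("scene",(262,205,140,80))):
    k=7 if n=="top" else 5.5
    im=cv2.convertScaleAbs(cv2.imread(f"pics/{n}0.png")[y:y+h,x:x+w],alpha=2)
    im=cv2.resize(im,None,fx=k,fy=k,interpolation=cv2.INTER_CUBIC)
    if n=="top": im=im[:,:770];im=cv2.resize(im,(560,407));kk=k*560/770
    else: kk=k
    for P,c in[(p,(0,0,255)) for p in pts]+[(p,(0,180,0)) for p in pts2]:
        q=(proj(n,P)-[x,y]+.5)*kk;cv2.circle(im,tuple(q.astype(int)),2,c,-1)
    cv2.imwrite(f"pics/o_{n}.png",im)
E
```

```text
(no output)
```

View pics/o_top.png

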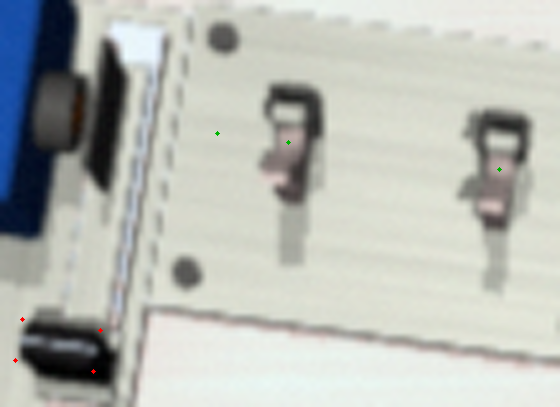

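View pics/o_scene.png

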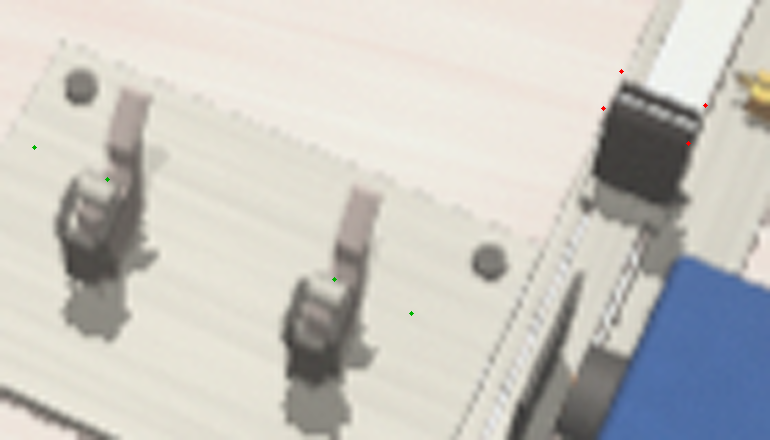

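```bash
python3 - <<'E'
from h import *
np.set_printoptions(precision=4,suppress=True)
S=np.array([.653,.0441,.055]);a=np.radians(-8.75);Rz=R.from_euler('z',a)
W=lambda x,y,z:S+Rz.apply([x,y,0])+[0,0,z-.055]
L=lambda P:Rz.inv().apply(np.asarray(P)-S)*1e3+[0,0,55]
T=lambda x,y:(185+x/5.09-.5,145+y/5.09-.5)
Q=lambda x,y:(262+x/5.5-.5,205+y/5.5-.5)
z=lambda n,P:(proj(n,P)-((185,145) if n=="top" else (262,205))+.5)*(5.09 if n=="top" else 5.5)
for nm,p in dict(prongL=(-.018,.042,.087),rollL=(.008,.042,.066),rollR=(.008,-.042,.066),baseL=(0,.042,.010)).items():
    print(nm,z("top",W(*p)),z("scene",W(*p)))
print("handle bottom top-view",[z("top",W(-.095+i*.008,.115+j*.015,.028)) for i in(-1,1) for j in(-1,1)])
print("handle bottom scene",[z("scene",W(-.095+i*.008,.115+j*.015,.028)) for i in(-1,1) for j in(-1,1)])
for nm,pt,ps in(("light",(290,103),(320,288)),("lightR",(502,130),(95,182)),("pink",(288,140),(315,315)),("tip",(275,172),(360,200)),("tipR",(490,205),(130,100))):
    X,e=tri(T(*pt),Q(*ps));print(nm,L(X),e*1e3)
print("scene handle far corners z76",L(onz("scene",Q(622,84),.076)),L(onz("scene",Q(702,112),.076)))
print("top  handle left corners z76",L(onz("top",T(22,322),.076)),L(onz("top",T(22,362),.076)))
# dark masks of handle
for n,(x,y,w,h) in(("top",(186,203,24,20)),("scene",(368,217,24,28))):
    im=cv2.imread(f"pics/{n}0.png")[y:y+h,x:x+w].max(2)
    print(n);print("\n".join(" ".join(f"{v:3d}" for v in r) for r in im))
E
```

```text
prongL [274.5102 168.2442] [361.8595 192.4263]
rollL [288.8225 116.0788] [325.7159 285.4401]
rollR [501.9091 143.7171] [ 96.1454 184.3094]
baseL [296.6916 168.3246] [328.3565 334.2072]
handle bottom top-view [array([111.5575, 389.3716]), array([ 37.3244, 379.4698]), array([117.881 , 350.0593]), array([ 43.8335, 340.2193])]
handle bottom scene [array([602.7734, 137.2757]), array([683.0938, 170.7328]), array([585.7575, 173.8773]), array([666.5554, 207.847 ])]
light [11.9676 41.6108 71.4299] 0.16541042838044914
lightR [ 11.2065 -41.1084  74.3134] 1.0297251610405849
pink [ 6.0316 41.56   37.5942] 5.573074803233682
tip [-18.0758  41.9803  81.2825] 0.6152742477531128
tipR [-19.3854 -41.8791  79.4712] 1.6687909253672832
scene handle far corners z76 [-98.4887 102.0534  76.    ] [-100.2225  129.887    76.    ]
top  handle left corners z76 [-87.9074 130.0949  76.    ] [-103.1688  127.5612   76.    ]
top
101 101 101 103 106 105 104 103 103 105 100  94  98 103 103 104 105 105 106 108  93  85 102  71
102 100 101 103 105 105 103 101 102 103  99  96 102 103 103 104 105 106 108 108  93  89 102  73
1
[... 3720 characters left out ...]
  47  85 110 109 107 108 109
 94 103  73  57  46  35  32  32  32  32  32  33  32  31  34  32  33  61 104 110 108 108 109 109
105 102  68  69  64  57  46  39  31  32  32  32  33  32  31  32  34  56  94 109 107 108 109 109
 89  96  68  70  71  69  64  60  58  47  35  33  31  32  32  32  34  44  66  94 107 109 109 110
 58  71  64  68  70  71  70  71  70  63  58  47  34  32  32  34  41  42  50  82 108 109 109 110
 52  57  68  69  69  69  69  70  68  66  69  65  60  56  48  46  52  57  77  98 108 109 110 109
 67  80  94  68  68  68  68  69  68  70  72  71  69  69  63  58  62  68  95 107 108 110 110 109
103 101 107  91  68  68  69  68  67  70  70  69  69  68  66  57  68  77 104 108 109 109 110 109
```

The overlays show that the fork prongs, rollers and handle match a seat at (0.653, 0.044) with yaw -8.75° to about 2 mm. Next is the shaft and index.

```bash
python3 - <<'E'
from h import *
np.set_printoptions(precision=4,suppress=True)
S=np.array([.653,.0441,.055]);Rz=R.from_euler('z',-8.75,degrees=True)
L=lambda P:Rz.inv().apply(np.asarray(P)-S)*1e3+[0,0,55]
t=lambda x,y:(350+x/4-.4,205+y/4-.4); s=lambda x,y:(155+x/4-.4,140+y/4-.4)
for n,f,pp in(("top",t,[(88,205),(316,68)]),("scene",s,[(32,103),(297,61)])):
    A=[onz(n,f(*p),.040) for p in pp];d=A[1]-A[0]
    print(n,A,"mid",(A[0]+A[1])/2,"len",np.linalg.norm(d),"ang",np.degrees(np.arctan2(d[1],d[0])))
for a in((88,205),(316,68)):
    pass
print(tri(t(88,205),s(297,61)),tri(t(316,68),s(32,103)))
print("idx top",L(onz("top",(181.1,241.6),.018)),L(onz("top",(181.1,241.6),.024)))
s2=lambda x,y:(240+x/4-.4,190+(y-300)/4-.4)
print("idx scene",L(onz("scene",s2(646,428),.018)),L(onz("scene",s2(646,424),.024)))
t0=cv2.imread("pics/top0.png")[234:250,172:192];s0=cv2.imread("pics/scene0.png")[212:228,392:410]
cv2.imwrite("pics/idx.png",np.hstack([cv2.resize(cv2.convertScaleAbs(i,alpha=2),(390,330),interpolation=cv2.INTER_CUBIC) for i in(t0,s0)]))
q=robot.observe();w,x,y,z=q["tool_rot"];M=R.from_quat([x,y,z,w]).as_matrix();print(M, robot.observe()["eef_pos"])
E
```

```text
top [array([ 0.4887, -0.1702,  0.04  ]), array([ 0.5548, -0.2871,  0.04  ])] mid [ 0.5218 -0.2286  0.04  ] len 0.1342707462145608 ang -60.52544551047216
scene [array([ 0.5546, -0.2847,  0.04  ]), array([ 0.4894, -0.1636,  0.04  ])] mid [ 0.522  -0.2242  0.04  ] len 0.13758014337062713 ang 118.30438188375062
(array([ 0.4881, -0.1677,  0.0373]), np.float64(0.0060279264495071904)) (array([ 0.5545, -0.2861,  0.0396]), np.float64(0.0021466931224940673))
idx top [-150.3958  146.0607   18.    ] [-150.8756  144.8149   24.    ]
idx scene [-150.5698  145.8085   18.    ] [-149.1239  145.1901   24.    ]
[[-0.9184  0.3957 -0.001 ]
 [ 0.3957  0.9184 -0.0018]
 [ 0.0002 -0.002  -1.    ]] [0.2174 0.5047 0.2302]
```

View pics/idx.png

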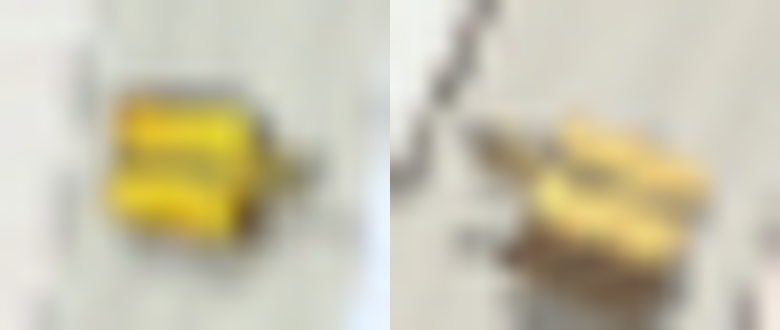

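The index line's middle lies at about -150 mm along local x, so the pull is about 55 mm. The shaft middle is at about (0.522, -0.226) with its axis at 119°. I'll move over the shaft, axes kept constant.

step_arm --moves '[{"travel":[-0.948,-0.918,0],"twist":0,"jaw":0.6},{"travel":[-0.948,-0.918,0],"twist":0,"jaw":0.6},{"travel":[-0.948,-0.918,0],"twist":0,"jaw":0.6},{"travel":[-0.948,-0.918,0],"twist":0,"jaw":0.6},{"travel":[-0.948,-0.918,0],"twist":0,"jaw":0.6}]' --newtons 90

```text
time_s: 0.6
eef_pos: [0.2954, 0.3181, 0.2311]
tool_rot: [0.001, 0.206, 0.979, -0.001]
wrist_force: [-0.5, -0.6, -0.1]
width: 0.6
grip_force: 0.0
```

step_arm --moves '[{"travel":[-0.948,-0.918,0],"twist":0,"jaw":0.6},{"travel":[-0.948,-0.918,0],"twist":0,"jaw":0.6},{"travel":[-0.948,-0.918,0],"twist":0,"jaw":0.6},{"travel":[-0.948,-0.918,0],"twist":0,"jaw":0.6},{"travel":[-0.948,-0.918,0],"twist":0,"jaw":0.6}]'

```text
time_s: 1.1
eef_pos: [0.3715, 0.1353, 0.2309]
tool_rot: [0.0, 0.207, 0.978, -0.001]
wrist_force: [-0.3, 1.3, 0.5]
width: 0.599
grip_force: 0.0
```

step_arm --moves '[{"travel":[-0.948,-0.918,0],"twist":0,"jaw":0.6},{"travel":[-0.948,-0.918,0],"twist":0,"jaw":0.6},{"travel":[-0.948,-0.918,0],"twist":0,"jaw":0.6},{"travel":[-0.948,-0.918,0],"twist":0,"jaw":0.6},{"travel":[-0.948,-0.918,0],"twist":0,"jaw":0.6}]'

```text
time_s: 1.6
eef_pos: [0.4474, -0.0464, 0.2302]
tool_rot: [-0.001, 0.205, 0.979, -0.001]
wrist_force: [-0.2, 0.1, -0.2]
width: 0.606
grip_force: 0.0
```

step_arm --moves '[{"travel":[-0.948,-0.918,0],"twist":0.105,"jaw":0.6},{"travel":[-0.948,-0.918,0],"twist":0.105,"jaw":0.6},{"travel":[-0.948,-0.918,0],"twist":0.105,"jaw":0.6},{"travel":[-0.948,-0.918,0],"twist":0.105,"jaw":0.6},{"travel":[-0.948,-0.918,0],"twist":0.105,"jaw":0.6},{"travel":[-0.948,-0.918,0],"twist":0.105,"jaw":0.6},{"travel":[-0.948,-0.918,0],"twist":0.105,"jaw":0.6}]'

```text
time_s: 2.3
eef_pos: [0.5225, -0.2239, 0.231]
tool_rot: [-0.001, 0.507, 0.862, 0.0]
wrist_force: [1.1, -0.3, 1.0]
width: 0.601
grip_force: 0.0
```

```bash
cat >> h.py <<'E'
def togo(P,yaw):
    "shift and turn, in move units, from the measured pose to TCP P with tool x at world yaw (deg)"
    o=robot.observe();w,x,y,z=o["tool_rot"];M=R.from_quat([x,y,z,w]).as_matrix()
    now=np.degrees(np.arctan2(M[1,0],M[0,0]));d=(yaw-now+90)%180-90
    print("t",round(o["time_s"],2),"pos",o["eef_pos"].round(4),"yaw",round(now,2),"F",o["wrist_force"].round(1),"w",round(o["width"],3),"g",round(o["grip_force"],1))
    print("travel",(M.T@(np.asarray(P)-o["eef_pos"])/.15).round(4),"twist",round(-d/360,4))
E
python3 - <<'E'
from h import *
togo([.522,-.2265,.021],119)
for n in("top","scene"): cv2.imwrite(f"pics/{n}1.png",robot.read_camera(n))
E
```

```text
t 2.3 pos [ 0.5225 -0.2239  0.231 ] yaw 119.08 F [ 1.1 -0.3  1. ] w 0.601 g 0.0
travel [-0.0155 -0.012   1.3998] twist 0.0002
```

step_arm --moves '[{"travel":[-0.015,-0.012,0.9],"twist":0,"jaw":0.6},{"travel":[-0.015,-0.012,0.9],"twist":0,"jaw":0.6},{"travel":[-0.015,-0.012,0.9],"twist":0,"jaw":0.6},{"travel":[-0.015,-0.012,0.9],"twist":0,"jaw":0.6}]'

```text
time_s: 2.8
eef_pos: [0.5176, -0.2252, 0.0901]
tool_rot: [-0.006, 0.508, 0.862, -0.0]
wrist_force: [-1.1, 0.8, 0.7]
width: 0.601
grip_force: 0.0
```

step_arm --moves '[{"travel":[0,0,0.25],"twist":0,"jaw":0.6},{"travel":[0,0,0.5],"twist":0,"jaw":0.6},{"travel":[0,0,0.5],"twist":0,"jaw":0.6},{"travel":[0,0,0.5],"twist":0,"jaw":0},{"travel":[0,0,0.5],"twist":0,"jaw":0},{"travel":[0,0,0.5],"twist":0,"jaw":0},{"travel":[0,0,0.5],"twist":0,"jaw":0},{"travel":[0,0,0.5],"twist":0,"jaw":0}]'

```text
time_s: 3.6
eef_pos: [0.5239, -0.2297, 0.0252]
tool_rot: [0.003, 0.508, 0.861, 0.0]
wrist_force: [-0.7, 0.2, 7.3]
width: 0.127
grip_force: 87.8
```

```bash
python3 - <<'E'
from h import *
togo([.522,-.2265,.021],119)
E
```

```text
t 3.6 pos [ 0.5239 -0.2297  0.0252] yaw 118.91 F [-0.7  0.2  7.3] w 0.127 g 87.8
travel [ 0.0247 -0.0007  0.0281] twist -0.0002
```

step_arm --moves '[{"travel":[0,0,-0.1],"twist":0,"jaw":0},{"travel":[0,0,-0.3],"twist":0,"jaw":0},{"travel":[0,0,-0.6],"twist":0,"jaw":0},{"travel":[0,0,-0.9],"twist":0,"jaw":0},{"travel":[0,0,-0.95],"twist":0,"jaw":0},{"travel":[0,0,-0.95],"twist":0,"jaw":0}]'

```text
time_s: 4.2
eef_pos: [0.5229, -0.2293, 0.1675]
tool_rot: [0.003, 0.508, 0.861, 0.0]
wrist_force: [-0.3, -1.1, -1.6]
width: 0.128
grip_force: 87.8
```

```bash
python3 - <<'E'
from h import *
S=np.array([.653,.0441,.055])
togo([S[0],S[1],.13],81.25)
t,s=[robot.read_camera(n) for n in("top","scene")]
cv2.imwrite("pics/top2.png",t);cv2.imwrite("pics/scene2.png",s)
o=robot.observe()["eef_pos"]+[0,0,.019]
cr=[]
for n,i in(("top",t),("scene",s)):
    u,v=proj(n,o).astype(int);print(n,u,v)
    c=i[max(0,v-50):v+50,max(0,u-50):u+50];cr.append(cv2.resize(cv2.convertScaleAbs(c,alpha=2),(400,400),interpolation=cv2.INTER_CUBIC))
cv2.imwrite("pics/g.png",np.hstack(cr))
E
```

```text
t 4.2 pos [ 0.5229 -0.2293  0.1675] yaw 118.89 F [-0.3 -1.1 -1.6] w 0.128 g 87.8
travel [1.1782 1.6394 0.2494] twist 0.1046
top 418 229
scene 180 114
```

View pics/g.png

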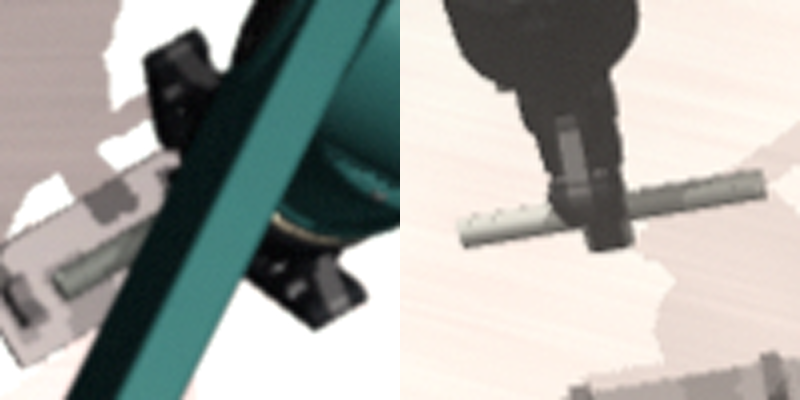

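The shaft is held and level. Its ends in the scene image are at about (146,122) and (220,110). I'll intersect those rays with the grip plane to get its offset and tilt.

```bash
python3 - <<'E'
from h import *
o=robot.observe();w,x,y,z=o["tool_rot"];M=R.from_quat([x,y,z,w]).as_matrix();p=o["eef_pos"]
for q in((465,232),(762,184)):
    e,d=ray("scene",(130+(q[0]-400)/4-.4,64+q[1]/4-.4))
    s=M[:,1]@(p-e)/(M[:,1]@d);print((M.T@(e+s*d-p)*1e3).round(1))
S=np.array([.653,.0441]);togo([*S,.13],81.25)
E
```

```text
[-65.3  -0.  -13.9]
[ 71.6  -0.  -14.3]
t 4.3 pos [ 0.5208 -0.2282  0.1626] yaw 118.89 F [ 0.3  0.2 -2.2] w 0.131 g 87.8
travel [1.1631 1.6491 0.2176] twist 0.1046
```

step_arm --moves '[{"travel":[0.25,0.35,0],"twist":0,"jaw":0},{"travel":[0.582,0.825,0],"twist":0,"jaw":0},{"travel":[0.582,0.825,0],"twist":0,"jaw":0},{"travel":[0.582,0.825,0],"twist":0,"jaw":0},{"travel":[0.582,0.825,0],"twist":0,"jaw":0}]'

```text
time_s: 4.8
eef_pos: [0.5867, -0.0908, 0.1606]
tool_rot: [-0.003, 0.507, 0.862, -0.001]
wrist_force: [-0.3, -0.1, -0.9]
width: 0.129
grip_force: 88.2
```

step_arm --moves '[{"travel":[0.25,0.35,0],"twist":0.02,"jaw":0},{"travel":[0.582,0.825,0],"twist":0.1046,"jaw":0},{"travel":[0.582,0.825,0],"twist":0.1046,"jaw":0},{"travel":[0.582,0.825,0],"twist":0.1046,"jaw":0},{"travel":[0.582,0.825,0],"twist":0.1046,"jaw":0},{"travel":[0.582,0.825,0],"twist":0.1046,"jaw":0},{"travel":[0.582,0.825,0],"twist":0.1046,"jaw":0},{"travel":[0.582,0.825,0],"twist":0.1046,"jaw":0}]'

```text
time_s: 5.6
eef_pos: [0.6535, 0.0425, 0.1632]
tool_rot: [-0.0, 0.759, 0.651, -0.0]
wrist_force: [0.1, 0.4, -1.8]
width: 0.13
grip_force: 88.5
```

```bash
python3 - <<'E'
from h import *
for i in range(3):
    togo([.653-.0005,.0441-.003,.11],81.25); im=robot.read_camera("scene")
cv2.imwrite("pics/scene3.png",im)
E
```

```text
t 5.6 pos [0.6535 0.0425 0.1632] yaw 81.21 F [ 0.1  0.4 -1.8] w 0.13 g 88.5
travel [-0.0104 -0.0047  0.3549] twist -0.0001
t 5.65 pos [0.6537 0.0427 0.1635] yaw 81.21 F [ 0.3  0.5 -2.3] w 0.126 g 88.5
travel [-0.0119 -0.0057  0.3567] twist -0.0001
t 5.7 pos [0.6537 0.0429 0.1637] yaw 81.21 F [-0.2 -0.  -2.4] w 0.127 g 88.5
travel [-0.0134 -0.0061  0.358 ] twist -0.0001
```

step_arm --moves '[{"travel":[-0.013,-0.006,0.2],"twist":0,"jaw":0},{"travel":[-0.013,-0.006,0.4],"twist":0,"jaw":0},{"travel":[-0.013,-0.006,0.52],"twist":0,"jaw":0},{"travel":[-0.013,-0.006,0.52],"twist":0,"jaw":0},{"travel":[-0.013,-0.006,0.52],"twist":0,"jaw":0}]'

```text
time_s: 6.25
eef_pos: [0.6528, 0.0419, 0.0861]
tool_rot: [-0.0, 0.759, 0.651, 0.0]
wrist_force: [-0.3, -0.6, -0.9]
width: 0.13
grip_force: 88.5
```

```bash
python3 - <<'E'
from h import *
togo([.653-.0005,.0441-.003,.041],81.25); im=robot.read_camera("scene")
u,v=proj("scene",[.653,.044,.08]).astype(int)
cv2.imwrite("pics/m.png",cv2.resize(cv2.convertScaleAbs(im[v-40:v+40,u-55:u+55],alpha=2),None,fx=7,fy=7,interpolation=cv2.INTER_CUBIC))
E
```

```text
t 6.25 pos [0.6528 0.0419 0.0861] yaw 81.24 F [-0.3 -0.6 -0.9] w 0.13 g 88.5
travel [-0.0057 -0.0013  0.3008] twist -0.0
```

View pics/m.png

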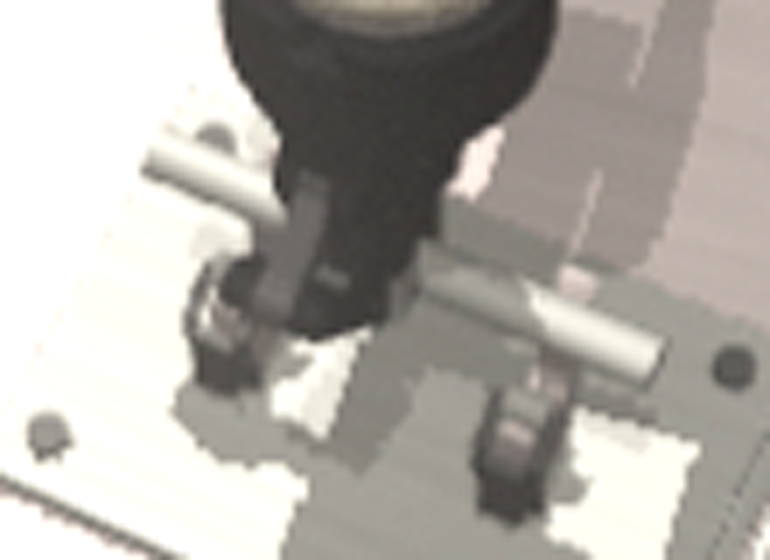

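The shaft is over the mouth: its axis lies just +x of the prong tip at (575,280) and behind the jaw. I'll push straight down.

step_arm --moves '[{"travel":[-0.005,0,0.05],"twist":0,"jaw":0},{"travel":[-0.005,0,0.1],"twist":0,"jaw":0},{"travel":[-0.005,0,0.14],"twist":0,"jaw":0},{"travel":[-0.005,0,0.14],"twist":0,"jaw":0}]'

```text
time_s: 6.7
eef_pos: [0.6516, 0.0413, 0.0631]
tool_rot: [-0.001, 0.759, 0.651, -0.001]
wrist_force: [-0.5, 0.8, -1.6]
width: 0.127
grip_force: 88.5
```

```bash
python3 - <<'E'
from h import *
togo([.653-.0005,.0441-.003,.041],81.25)
E
```

```text
t 6.7 pos [0.6516 0.0413 0.0631] yaw 81.24 F [-0.5  0.8 -1.6] w 0.127 g 88.5
travel [-0.0005  0.0065  0.1476] twist -0.0
```

step_arm --moves '[{"travel":[0,0.005,0.04],"twist":0,"jaw":0},{"travel":[0,0.005,0.08],"twist":0,"jaw":0},{"travel":[0,0.005,0.08],"twist":0,"jaw":0}]'

```text
time_s: 7.0
eef_pos: [0.6513, 0.0416, 0.0524]
tool_rot: [-0.002, 0.759, 0.651, -0.002]
wrist_force: [-5.4, 0.6, 0.2]
width: 0.129
grip_force: 88.9
```

step_arm --moves '[{"travel":[0,0,0.04],"twist":0,"jaw":0},{"travel":[0,0,0.08],"twist":0,"jaw":0},{"travel":[0,0,0.08],"twist":0,"jaw":0},{"travel":[0,0,0.08],"twist":0,"jaw":0}]'

```text
time_s: 7.4
eef_pos: [0.6528, 0.0414, 0.0405]
tool_rot: [-0.001, 0.759, 0.651, -0.001]
wrist_force: [-3.3, 0.9, -0.3]
width: 0.126
grip_force: 88.8
```

```bash
python3 - <<'E'
from h import *
togo([.653-.0005,.0441-.003,.041],81.25)
E
```

```text
t 7.4 pos [0.6528 0.0414 0.0405] yaw 81.23 F [-3.3  0.9 -0.3] w 0.126 g 88.8
travel [-0.002  -0.0014 -0.0036] twist -0.0001
```

step_arm --moves '[{"travel":[0,0,0.02],"twist":0,"jaw":0},{"travel":[0,0,0.04],"twist":0,"jaw":0},{"travel":[0,0,0.04],"twist":0,"jaw":0}]'

```text
time_s: 7.7
eef_pos: [0.6529, 0.0414, 0.0401]
tool_rot: [-0.0, 0.759, 0.651, 0.0]
wrist_force: [-13.0, 1.1, 18.7]
width: 0.129
grip_force: 91.2
```

```bash
python3 - <<'E'
from h import *
togo([.653-.0005,.0441-.003,.041],81.25)
E
```

```text
t 7.7 pos [0.6529 0.0414 0.0401] yaw 81.24 F [-13.    1.1  18.7] w 0.129 g 91.2
travel [-0.0023 -0.0026 -0.0058] twist -0.0
```

step_arm --moves '[{"travel":[0,0,-0.03],"twist":0,"jaw":0.25},{"travel":[0,0,-0.03],"twist":0,"jaw":0.5},{"travel":[0,0,-0.03],"twist":0,"jaw":0.5},{"travel":[0,0,-0.03],"twist":0,"jaw":0.5},{"travel":[0,0,-0.3],"twist":0,"jaw":0.5},{"travel":[0,0,-0.6],"twist":0,"jaw":0.5},{"travel":[0,0,-0.75],"twist":0,"jaw":0.5},{"travel":[0,0,-0.75],"twist":0,"jaw":0.5}]'

```text
time_s: 8.5
eef_pos: [0.6563, 0.0411, 0.1529]
tool_rot: [0.003, 0.759, 0.651, 0.004]
wrist_force: [0.2, 1.1, 0.7]
width: 0.501
grip_force: 0.0
```

```bash
python3 - <<'E'
from h import *
S=np.array([.653,.0441,0]);Rz=R.from_euler('z',-8.75,degrees=True)
H=S+Rz.apply([-.095,.115,0]);togo([H[0],H[1],.152],81.25);print(H)
T=S+Rz.apply([-.150,.115,0]);print(T)
cv2.imwrite("pics/top4.png",robot.read_camera("top"));im=robot.read_camera("scene");cv2.imwrite("pics/scene4.png",im)
E
```

```text
t 8.5 pos [0.6563 0.0411 0.1529] yaw 81.24 F [0.2 1.1 0.7] w 0.501 g 0.0
travel [ 7.829e-01 -6.583e-01  2.000e-04] twist -0.0
[0.57659985 0.1722133  0.        ]
[0.52223996 0.18058008 0.        ]
```

step_arm --moves '[{"travel":[0.25,-0.21,0],"twist":0,"jaw":0.5},{"travel":[0.78,-0.656,0],"twist":0,"jaw":0.5},{"travel":[0.78,-0.656,0],"twist":0,"jaw":0.5},{"travel":[0.78,-0.656,0],"twist":0,"jaw":0.5},{"travel":[0.78,-0.656,0],"twist":0,"jaw":0.5},{"travel":[0.78,-0.656,0],"twist":0,"jaw":0.5}]'

```text
time_s: 9.2
eef_pos: [0.5738, 0.1709, 0.1455]
tool_rot: [-0.0, 0.759, 0.651, -0.001]
wrist_force: [0.1, 0.1, -0.2]
width: 0.501
grip_force: 0.0
```

```bash
python3 - <<'E'
from h import *
t=robot.read_camera("top");s=robot.read_camera("scene")
togo([.5766,.1722,.041],81.25)
cv2.imwrite("pics/s5.png",s);cv2.imwrite("pics/t5.png",t)
S=np.array([.653,.0441,.055]);Rz=R.from_euler('z',-8.75,degrees=True)
W=lambda y:S+Rz.apply([0,y,0])
cr=[]
for n,i in(("top",t),("scene",s)):
    u,v=proj(n,S).astype(int);c=cv2.resize(cv2.convertScaleAbs(i[v-35:v+35,u-45:u+45],alpha=1.8),None,fx=4.4,fy=4.4*1.5,interpolation=cv2.INTER_CUBIC)
    for y in(-.07,.07):
        q=(proj(n,W(y))-[u-45,v-35]+.5)*[4.4,6.6];cv2.circle(c,tuple(q.astype(int)),3,(0,0,255),-1)
    cr.append(c)
cv2.imwrite("pics/f.png",np.hstack(cr))
E
```

```text
t 9.3 pos [0.5744 0.1704 0.1463] yaw 81.12 F [ 0.5 -0.7  0.7] w 0.5 g 0.0
travel [0.015  0.0134 0.7017] twist -0.0003
```

View pics/f.png

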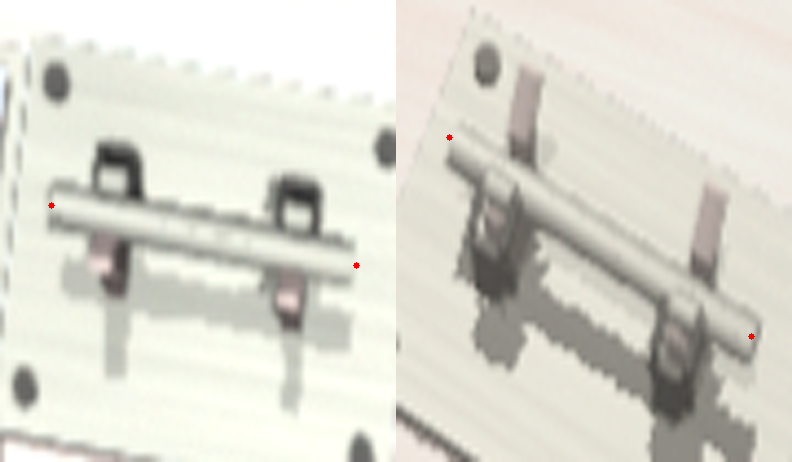

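The shaft lies in both forks with the rollers over it, and its ends match the predicted seat marks. Next I'll check the box's clearance to the gripper body.

```bash
python3 - <<'E'
from h import *
S=np.array([.653,.0441,.055]);Rz=R.from_euler('z',-8.75,degrees=True)
for a,b in(((186.5,183.5),(390,254)),((156.6,179),(415,265))):
    X,e=tri(a,b);print((Rz.inv().apply(X-S)*1e3+[0,0,55]).round(),e)
togo([.5766,.1722,.041],81.25)
E
```

```text
[-43. 147.  78.] 0.010453756327863838
[-41. 199.  85.] 0.0016082813739856097
t 9.3 pos [0.5744 0.1704 0.1463] yaw 81.12 F [ 0.5 -0.7  0.7] w 0.5 g 0.0
travel [0.015  0.0134 0.7017] twist -0.0003
```

Box top is about 85 mm high, below the gripper body (114 mm), so the way is clear. I'll descend and clamp the handle front to back.

step_arm --moves '[{"travel":[0.015,0.012,0.2],"twist":0,"jaw":0.6},{"travel":[0.015,0.012,0.4],"twist":0,"jaw":0.6},{"travel":[0.015,0.012,0.55],"twist":0,"jaw":0.6},{"travel":[0.015,0.012,0.68],"twist":0,"jaw":0.6},{"travel":[0.015,0.012,0.68],"twist":0,"jaw":0.6}]' --newtons 60

```text
time_s: 9.8
eef_pos: [0.574, 0.1718, 0.0411]
tool_rot: [-0.002, 0.76, 0.65, -0.004]
wrist_force: [-1.1, -0.2, -1.1]
width: 0.603
grip_force: 0.0
```

step_arm --moves '[{"travel":[0,0,0],"twist":0,"jaw":0.4},{"travel":[0,0,0],"twist":0,"jaw":0},{"travel":[0,0,0],"twist":0,"jaw":0},{"travel":[0,0,0],"twist":0,"jaw":0},{"travel":[0,0,0],"twist":0,"jaw":0}]'

```text
time_s: 10.3
eef_pos: [0.577, 0.1737, 0.0473]
tool_rot: [0.001, 0.759, 0.651, 0.001]
wrist_force: [-1.2, -1.9, 6.3]
width: 0.173
grip_force: 59.8
```

```bash
python3 - <<'E'
from h import *
S=np.array([.653,.0441,.055]);Rz=R.from_euler('z',-8.75,degrees=True)
togo([.52224,.18058,.041],81.25)
print(Rz.inv().apply(robot.observe()["eef_pos"]-S)*1e3)
E
```

```text
t 10.3 pos [0.577  0.1737 0.0473] yaw 81.23 F [-1.2 -1.9  6.3] w 0.173 g 59.8
travel [-0.0101 -0.368   0.041 ] twist -0.0
[-94.81500305 116.49957753  -7.69182649]
```

Clamped with the handle at local x -94.8, as expected. I'll pull 55 mm along -x.

step_arm --moves '[{"travel":[0,-0.06,0],"twist":0,"jaw":0},{"travel":[0,-0.12,0],"twist":0,"jaw":0},{"travel":[0,-0.18,0],"twist":0,"jaw":0},{"travel":[0,-0.24,0],"twist":0,"jaw":0},{"travel":[0,-0.3,0],"twist":0,"jaw":0},{"travel":[0,-0.34,0],"twist":0,"jaw":0},{"travel":[0,-0.367,0],"twist":0,"jaw":0},{"travel":[0,-0.367,0],"twist":0,"jaw":0},{"travel":[0,-0.367,0],"twist":0,"jaw":0},{"travel":[0,-0.367,0],"twist":0,"jaw":0},{"travel":[0,-0.367,0],"twist":0,"jaw":0},{"travel":[0,-0.367,0],"twist":0,"jaw":0}]' --newtons 80

```text
time_s: 11.5
eef_pos: [0.5255, 0.1816, 0.0474]
tool_rot: [0.003, 0.759, 0.651, 0.004]
wrist_force: [8.4, -2.9, 1.5]
width: 0.173
grip_force: 80.0
```

```bash
python3 - <<'E'
from h import *
S=np.array([.653,.0441,.055]);Rz=R.from_euler('z',-8.75,degrees=True)
s=robot.read_camera("scene");t=robot.read_camera("top")
togo([.52224,.18058,.041],81.25)
p=robot.observe()["eef_pos"];print(Rz.inv().apply(p-S)*1e3)
H=S+Rz.apply([-.150,.130,0])
cr=[]
for n,i in(("top",t),("scene",s)):
    u,v=proj(n,H).astype(int);c=cv2.resize(cv2.convertScaleAbs(i[v-25:v+35,u-30:u+30],alpha=2),(400,400),interpolation=cv2.INTER_CUBIC);cr.append(c)
cv2.imwrite("pics/last.png",np.hstack(cr))
E
```

```text
t 11.6 pos [0.5255 0.1816 0.0473] yaw 81.21 F [ 7.6 -2.3  1.6] w 0.169 g 80.0
travel [-0.0102 -0.0205  0.0421] twist -0.0001
[-146.9821682   116.52494225   -7.66110827]
```

View pics/last.png

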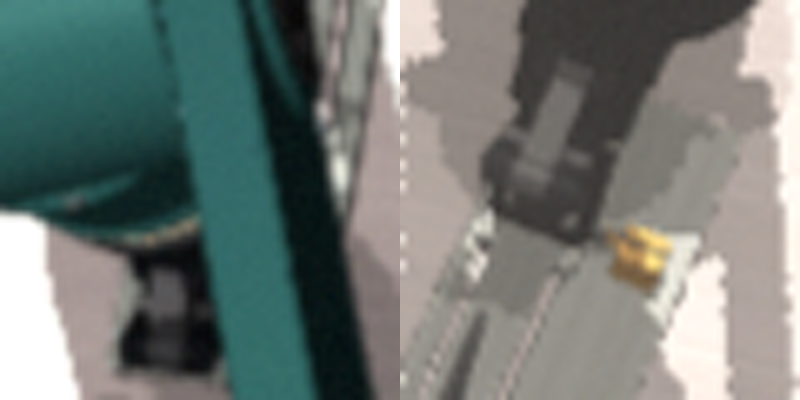

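The handle sits between the fingers, 52 mm out, with the pointer beside it. The spring force of about 8.8 N matches 52 mm, so it hasn't slipped. 3 mm remains.

step_arm --moves '[{"travel":[0,-0.01,0],"twist":0,"jaw":0},{"travel":[0,-0.021,0],"twist":0,"jaw":0},{"travel":[0,-0.021,0],"twist":0,"jaw":0},{"travel":[0,-0.021,0],"twist":0,"jaw":0},{"travel":[0,-0.021,0],"twist":0,"jaw":0},{"travel":[0,-0.021,0],"twist":0,"jaw":0},{"travel":[0,-0.021,0],"twist":0,"jaw":0},{"travel":[0,-0.021,0],"twist":0,"jaw":0},{"travel":[0,-0.021,0],"twist":0,"jaw":0}]'

```text
time_s: 12.5
eef_pos: [0.5225, 0.1821, 0.0474]
tool_rot: [0.003, 0.759, 0.651, 0.004]
wrist_force: [7.8, -2.3, 1.0]
width: 0.174
grip_force: 80.0
```

```bash
python3 - <<'E'
from h import *
S=np.array([.653,.0441,.055]);Rz=R.from_euler('z',-8.75,degrees=True)
togo([.52224,.18058,.041],81.25)
x=Rz.inv().apply(robot.observe()["eef_pos"]-S)*1e3;print(x)
if abs(x[0]+150)<1.5: print(robot.finish_job())
E
```

```text
t 12.5 pos [0.5225 0.1821 0.0474] yaw 81.21 F [ 7.8 -2.3  1. ] w 0.174 g 80.0
travel [-0.0104 -0.0004  0.0424] twist -0.0001
[-150.00051     116.54932583   -7.63180523]
the job is handed in; nothing more can be done
None
```

The job is handed in at 12.5 s: the pictures show the shaft down in both forks under the rollers and let go, and by the arm's reading the gripper is holding the shutter handle at the index; no verdict was returned.

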